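# Roll the solder reel up into its dispenser

### The arm

A 7-joint arm with a two-finger parallel gripper is mounted at the origin on the work surface. World frame = base frame: x ahead of the robot, y to its left, z up, the work surface at z = 0. Lengths are in mm, angles in rad, forces in N, time in s.
With the tool pointing down it reaches from about 400 to 875 mm from the base axis. Payload 4.4 kg.
Tool frame: the origin (TCP) lies at the very end of the fingers, on their centre line; the grasp point (between the pads) lies 19 mm behind it; y points along the fingers, x is the direction in which the jaws open and shut, and the axes are right-handed (so a half turn about y gives the same grasp; the last joint's range is limited). The gripper opens to 85 mm and grips with 20 to 120 N. Pads are 22 mm wide; open, the fingers measure 114 mm over their backs; the gripper's body (76 mm by 85 mm) begins 54 mm behind the grasp point. The pads swing forward as they close: fully open they stand 13 mm farther back than shut.
Start: joints at [1.257, 0.628, 0.038, 1.517, -0.027, 0.996, -0.02], TCP at [159.454, -630.153, 231.313] pointing down, gripper open.
Joint ranges: [-3.06, 3.06], [-0.37, 2.12], [-1.25, 1.32], [0.18, 2.47], [-1.1, 4.24], [0.23, 1.98], [-2.94, 2.94]. Speed limits (rad/s): [2.57, 2.57, 3.14, 3.14, 3.14, 3.14, 3.14].

### API

Orientations are given as [roll, pitch, yaw] about the fixed x, y, z axes, in that order (R = Rz(yaw) Ry(pitch) Rx(roll)).
In Python, from cell import readout, eyes, finish_job gives the robot as it stands. The module is installed in compiled form; this text tells all that it offers.
- The arm moves only by the tool apply_moves, never from a script. Its argument "commands" is a list that holds one entry, the list of rows, each a list of 6 numbers: the shift along the tool's x, y, z in units of 0.04 m (1.0 is 0.04 m), then the turn, a rotation vector about the tool's x, y, z in units of 5 degrees (1.0 is 5 degrees). A call has 1 to 8 rows; each row shifts and turns the pose as measured when the row begins, along the tool's axes as they then stand; what a row does not reach is not made up. A row lasts 1/12 s, in which the tool goes at most 41.7 mm and 7.16 degrees, less where a joint would pass 70% of its speed; a pose out of reach is approached as far as the arm can. A call with a number of a shift or a turn outside -1 to 1 is refused whole. A call with a gripper value outside its range is refused whole. "claw" is the finger opening in mm, from 0 to 85.4, set as the call begins (left out, the last holds). The fingers move at their own pace and stop on an object; the grip force is fixed at half the most. Time passes only in rows, so rows that do not move let the fingers close. It gives the time, the measured TCP pose, the force and the opening at its end, in the units of the state.
- readout.read_state(): the state, without advancing time (a new reading comes with each control period).
- eyes.get_image(name): name is "scene" or "top" or "wrist"; returns a dict with "image" (420x560x3 uint8, red, green, blue), "mtx" (3x3 intrinsics, pixels), "k1" (the pictures are not rectified: a ray, as slopes to the right and down, at radius r is drawn at 1 + k1 r^2 times it, then the intrinsics apply), "rvec" (rotation vector, rad) and "tvec" (3), from world to camera coordinates, as OpenCV has them. Camera axes: x right, y down, z forward; pixel columns grow to the right and rows downward; lengths in mm; the calibration is good to about 2 mm. A picture is of the moment at which its call begins. There is no depth.
- finish_job(): hands the job in, once; it reports no verdict.
The state is a dict: "clock": time; "qpos": joint angles; "qd": joint speeds; "tau": joint torques, N m; "eef_pos": TCP position; "tool_rot": TCP orientation; "force": force on the tool from outside, world axes, zero at the start; "torque": the same for the moment, N m; "width": finger opening in mm.
Only numpy, scipy, OpenCV 4.12 (cv2) and the standard library are available. Lean on these libraries where they do the work, as an engineer would, in place of code of your own. Each camera call takes 0.05 s, during which the arm holds its last target. There are 200 camera calls.

### The job

Load the solder dispenser: with the fingertips, push the blue reel up the ramp so that it rolls over the crest and drops into the cradle against the stop, then leave it seated there and draw the hand clear. Push steadily and stay behind the reel so that it never rolls back down or shoots off; do not lift, carry or tip it, and leave the other things on the bench where they are.

Things in the scene. Friction and masses are not known exactly. Their poses are not given: they have to be found in the camera images.
- reel: The reel to load, lying on its rim on the dispenser's level foot, free to roll: two blue flanges 64 mm in diameter, 56 mm over both, between them a bright rigid winding 54 mm in diameter, 46 mm wide. 0.28 to 0.56 kg. Origin at its centre, 32 mm above what it stands on; its own y axis is the rolling axis. It starts at dock x -142 to -98 mm.
- dock: Fixed grey and blue dispenser, 305 x 74 mm, place and heading vary. x points uphill, z up; origin on the table under mid-ramp, on the centre line. Level foot 6 mm high from x -170 to -70 mm, with a 13 mm high back lip to x -176; ramp up to the crest at x +70, 31 mm high; then a 4 mm step down into the cradle. Side kerbs with inner faces at y +-31 mm stand 10 mm above foot and ramp.
- ramp: The aluminium ramp of the dispenser: straight, 10 degrees, 142 mm long, from dock x -70 mm (6 mm high) to the crest at +70 (31 mm high). Origin at the middle of its top surface, x up the slope, z square to it. A reel let go here rolls back down to the foot.
- dock_seat (a point): Where the reel's centre is when seated: dock x +87.5, y 0, 59 mm above the table. The yellow cradle floor is level, 27 mm high; the stop is an upright blue plate across the track, face at dock x +119.5, 8 mm thick, top 62 mm above the table; cheeks at the sides 41 mm high. Once over the crest the reel stays in the cradle.
- spare_reel: Bystander: reel like the other but with yellow flanges, standing on one flange, 64 mm diameter, 56 mm high. Origin under its centre.
- flux_tin: Bystander: small round tin, 48 mm diameter, 36 mm high, close to one side of the dispenser. Origin under its centre.
- tip_cleaner: Bystander: black pot with brass filling, 60 mm diameter, 37 mm high. Origin under its centre.
- parts_pot: Bystander: open yellow pot, 68 mm diameter, 45 mm high. Origin under its centre.
- pliers: Bystander: pliers with black handles lying flat, 150 mm long along x, jaws at +x, 60 mm wide, 12 mm high. Origin under the pivot.
- cutters: Bystander: cutters with dark green handles lying flat, 150 mm long along x, jaws at +x, 60 mm wide, 12 mm high. Origin under the pivot.
- tweezers: Bystander: steel tweezers lying flat beside the dispenser, 114 mm long along x, 12 mm wide, 5 mm high. Origin under the middle.
Not all that is in view belongs to the job. Leave any red look-alike of the reel alone.

How it is judged:
By the outcome, as a careful person would: the job done as asked, in the order asked, and still so for the second after the job is handed in, with the robot touching nothing.
It also fails if it takes over 40 s, if anything falls off the work surface, if the arm or the gripper's body presses on something with over 40 N, if the wrist force passes 120 N, or if a joint passes its speed limit or range.

## Working session

There is one attempt and no reset: what is moved stays moved. The work goes in short steps, Python scripts to look and compute and a tool call to move; the robot and the scene stay as the last step left them, time stands still between calls to the robot, and variables do not carry over. Pictures are saved under pics/ and viewed, about 8 in all and at most 12, crops included, and the job is handed in when it is done.

Besides the shell and the picture viewer there is one more tool, called after "Emit:" as name(argument=value, ...), one argument or row to a line, values as JSON. apply_moves: Moves the arm, as the interface text tells. Shifts and turns lie within -1 to 1; 1 stands for 0.04 m of shift or 5 degrees of turn. Its arguments: {"type":"object","properties":{"commands":{"type":"array"},"claw":{"type":"number"}},"required":["commands"]}

```bash
mkdir -p pics
cat > h.py <<'E'
import numpy as np, cv2
from cell import readout, eyes, finish_job
from scipy.spatial.transform import Rotation as R
def snap(n,f):
    d=eyes.get_image(n); cv2.imwrite('pics/'+f+'.png',d['image'][:,:,::-1])
    np.savez('pics/'+f+'.npz',**{k:d[k] for k in('image','mtx','k1','rvec','tvec')}); return d
def dist(d): return np.array([float(d['k1']),0,0,0,0])
def ray(d,uv,z):
    p=cv2.undistortPoints(np.array([[uv]],float),np.array(d['mtx']),dist(d)).ravel()
    M=cv2.Rodrigues(np.array(d['rvec'],float))[0]; c=-M.T@np.ravel(d['tvec']); v=M.T@np.array([p[0],p[1],1])
    return c+v*(z-c[2])/v[2]
def proj(d,P):
    return cv2.projectPoints(np.array(P,float).reshape(-1,1,3),np.array(d['rvec'],float),np.ravel(d['tvec']).astype(float),np.array(d['mtx']),dist(d))[0].reshape(-1,2)
E
python3 - <<'E'
from h import *
print(readout.read_state())
a=snap('scene','s0');b=snap('top','t0')
E
```

```text
{'clock': 0.0, 'qpos': array([ 1.25722726,  0.62932626,  0.03845312,  1.51838783, -0.02697876,
        0.99629373, -0.02001287]), 'qd': array([ 0.00012236,  0.00067193, -0.000761  ,  0.00101986,  0.00128024,
        0.00056092, -0.00067499]), 'tau': array([ 8.19315756e-05, -5.63404012e+01,  1.22606523e+00, -1.93451715e+01,
        1.08570023e-02,  1.04087984e-02, -2.77274481e-06]), 'eef_pos': array([ 159.26733254, -629.53326702,  230.39583795]), 'tool_rot': array([-1.57084516,  0.00189623, -1.3230381 ]), 'force': array([-0.49612967,  0.5697295 , -0.46845136]), 'torque': array([-0.01184087, -0.03357034, -0.05336254]), 'width': 85.5352710387609}
```

View pics/t0.png

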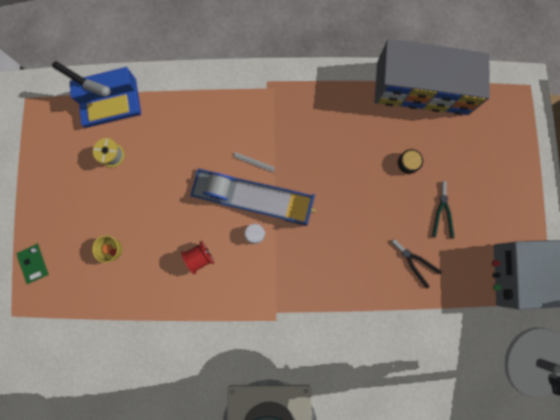

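View pics/s0.png

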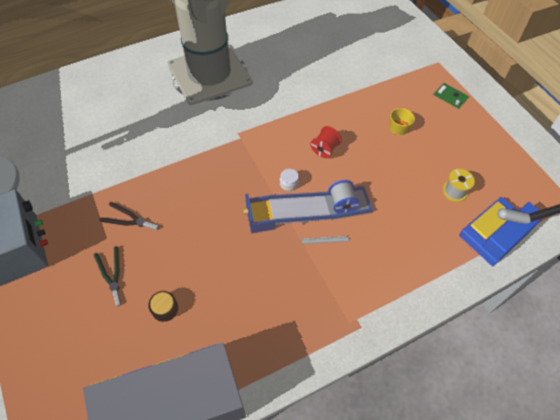

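The top view shows the dock from (192,185) foot to (312,210) cradle. The blue reel is at about (217,186) on the dock and the red look-alike at (197,257), on the bench. The reel on the dock with blue flanges is the one meant. I'll confirm that in an enlarged crop.

Run:
```python
from h import *
a=cv2.imread('pics/t0.png')[155:250,180:330]; b=cv2.imread('pics/s0.png')[170:245,235:385]
cv2.imwrite('pics/c0.png',np.vstack([cv2.resize(a,(750,475),interpolation=2)[:, :],]))
cv2.imwrite('pics/c1.png',cv2.resize(b,(800,400),interpolation=2))
```

```text
(no output)
```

View pics/c0.png

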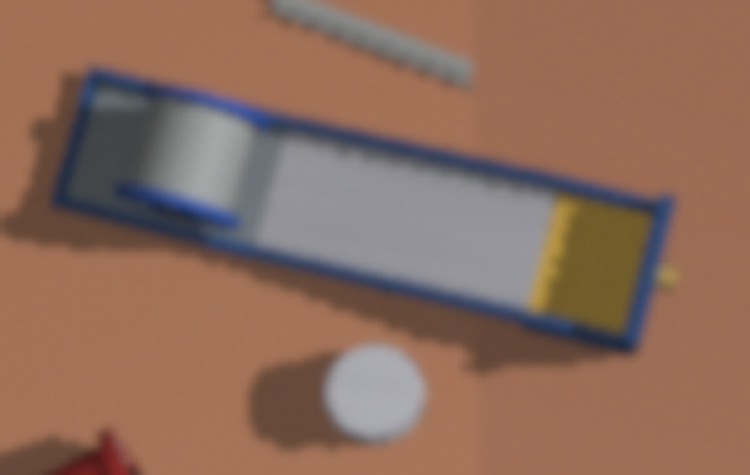

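View pics/c1.png

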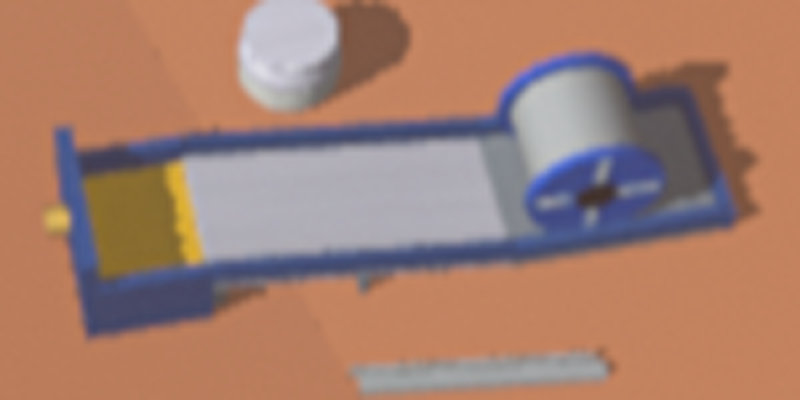

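Run:
```python
from h import *
from scipy.optimize import least_squares
t=dict(np.load('pics/t0.npz'));s=dict(np.load('pics/s0.npz'))
T=lambda u,v:(180+u/5-.4,155+v/5-.4); S=lambda u,v:(235+u/5.333-.4,170+v/5.333-.4)
for u in [(92,70),(672,200)]: print(ray(t,T(*u),20))
# dock y left: uphill = image right in top; left side = up
F=[(t,T(92,70),(-176,37,13)),(t,T(55,203),(-176,-37,13)),(t,T(672,200),(127.5,37,62)),(t,T(635,350),(127.5,-37,62)),
(t,T(278,140),(-70,31,6)),(t,T(255,240),(-70,-31,6)),
(s,S(65,128),(127.5,-37,62)),(s,S(88,335),(127.5,37,0)),(s,S(483,140),(-70,-31,6)),(s,S(507,238),(-70,31,6))]
def W(p,P):
    c,q=np.cos(p[2]),np.sin(p[2]); return (p[0]+c*P[0]-q*P[1],p[1]+q*P[0]+c*P[1],P[2])
def r(p): return np.ravel([proj(d,W(p,P))[0]-uv for d,uv,P in F])
o=least_squares(r,[600,0,-1.8],loss='soft_l1')
p=o.x; print(p,np.degrees(p[2]));print(o.fun.reshape(-1,2).round(1))
h=ray(s,S(597,190),38);c,q=np.cos(p[2]),np.sin(p[2]);d=h[:2]-p[:2]
print('reel hub',h,c*d[0]+q*d[1],-q*d[0]+c*d[1])
for X in(-142,-130,-120,-110,-98): print(X,[((proj(t,W(p,(X,y,65)))[0]+.4-[180,155])*5).round() for y in(28,-28)])
for n,uv in dict(tin=(375,392),twA=(275,5),twB=(470,75)).items():
    h=ray(t,T(*uv),36 if n=='tin' else 5);d=h[:2]-p[:2];print(n,h.round(),c*d[0]+q*d[1],-q*d[0]+c*d[1])
w=cv2.Rodrigues(s['rvec'])[0]; print('scam',-w.T@s['tvec'])
```

```text
[639.72765337 173.78397438  20.        ]
[ 569.73944896 -117.09709064   20.        ]
[561.24362346  17.85392255  -1.83933819] -105.38631545267819
[[-1.  -0.9]
 [-1.8  0.3]
 [ 0.4 -0. ]
 [ 0.2 -0.2]
 [ 1.4 -1.8]
 [-0.6  1.6]
 [-1.7 -0.7]
 [ 0.1  0.1]
 [-0.8 -0.8]
 [ 0.9  1.6]]
reel hub [616.21607761 113.95276954  38.        ] -107.24016205932371 27.504667764699374
-142 [array([129.,  77.]), array([ 97., 188.])]
-130 [array([152.,  83.]), array([120., 194.])]
-120 [array([172.,  88.]), array([140., 199.])]
-110 [array([192.,  93.]), array([160., 204.])]
-98 [array([216., 100.]), array([184., 211.])]
tin [475.  30.  36.] 11.092429164036293 -86.84785276250652
twA [676.  83.   5.] -92.82017992123272 93.11446388302576
twB [638. -17.   5.] 13.264768082526139 82.90338753112991
scam [1076.64149104 -306.95844646  982.2361922 ]
```

The blue-flanged reel on the dock foot is confirmed, with its hub near crop px (597,188) and dock x about -104. Flux tin and tweezers are clear of the track. I'm starting the approach high, with the fingers closed.

Emit:
apply_moves(
  commands=[
    [[-0.6,0,0.15,0,0,0],[-0.9,0,0.2,0,0,0],[-0.9,0,0.2,0,0,0],[-0.9,0,0.2,0,0,0],[-0.9,0,0.3,0,0,0],[-0.9,0,0.4,0,0,0],[-0.9,0,0.4,0,0,0],[-0.8,0,0.5,0,0,0]],
  ],
  claw=0,
)

```text
clock: 0.77
eef_pos: [179.5, -336.8, 225.2]
tool_rot: [-1.575, 0.001, -1.334]
force: [0.9, -0.1, 0.2]
width: -0.0
```

Emit:
apply_moves(
  commands=[
    [[-0.4,0,0.8,0,0,0],[-0.4,0,0.8,0,0,0],[-0.4,0,0.8,0,0,0],[-0.4,0,0.8,0,0,0],[-0.4,0,0.8,0,0,0],[-0.4,0,0.8,0,-0.8,0],[-0.4,0,0.8,0,-1,0],[-0.4,0,0.8,0,-1,0]],
  ],
)

```text
clock: 1.43
eef_pos: [394.9, -132.4, 224.3]
tool_rot: [-1.576, 0.006, -1.089]
force: [0.5, -0.7, -0.4]
width: 0.0
```

Emit:
apply_moves(
  commands=[
    [[-0.2,0,0.9,0,-1,0],[-0.2,0,0.9,0,-1,0],[-0.2,0,0.9,0,-1,0],[-0.2,0,0.9,0,-1,0],[-0.2,0,0.9,0,-1,0],[-0.2,0,0.9,0,-1,0],[-0.2,0,0.9,0,-1,0],[-0.2,0,0.5,0,-1,0]],
  ],
)

```text
clock: 2.1
eef_pos: [547.7, 113.5, 222.0]
tool_rot: [-1.569, 0.008, -0.356]
force: [0.2, 0.7, -0.4]
width: 0.1
```

```bash
cat >> h.py <<'E'
DK=np.array([561.2,17.9,np.radians(-105.4)])
def todock(P):
    c,q=np.cos(DK[2]),np.sin(DK[2]);d=np.array(P[:2])-DK[:2];return np.array([c*d[0]+q*d[1],-q*d[0]+c*d[1],P[2]])
def units(goal): # dock-frame goal -> tool units, yaw error
    s=readout.read_state();M=R.from_euler('xyz',s['tool_rot']).as_matrix()
    c,q=np.cos(DK[2]),np.sin(DK[2]);g=np.array([DK[0]+c*goal[0]-q*goal[1],DK[1]+q*goal[0]+c*goal[1],goal[2]])
    y=DK[2]+np.pi/2; G=R.from_euler('xyz',[-np.pi/2,0,y]).as_matrix()
    print('dock',todock(s['eef_pos']).round(1),'units',(M.T@(g-s['eef_pos'])/40).round(2),'turn',np.degrees(R.from_matrix(M.T@G).as_rotvec()).round(1)/5,'t',s['clock'],'F',s['force'].round(1))
E
python3 -c "
from h import *
units((-160,0,120));snap('wrist','w0')"
```

```text
dock [-88.6 -38.4 222. ] units [0.82 2.55 1.86] turn [-0.02 -1.   -0.08] t 2.1 F [ 0.2  0.7 -0.4]
```

View pics/w0.png

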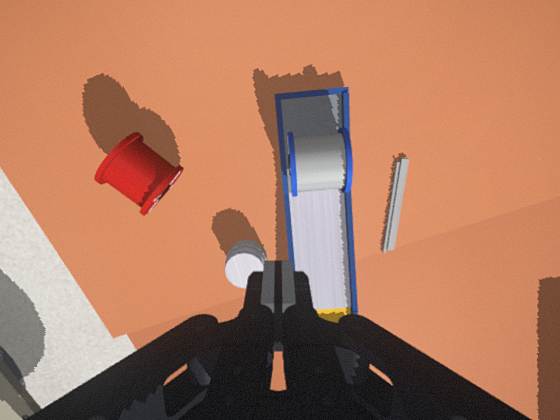

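The wrist view shows the dock lip at the top, from (276,94) to (349,88), the reel at (320,162) and the tin and tweezers off to the sides. I'll check the dock fit against it.

Run:
```python
from h import *
w=dict(np.load('pics/w0.npz'))
for n,uv,z in [('lipL',(276,95),13),('lipR',(349,88),13),('kerbR low outer',(356,300),38),('footrampL',(290,196),6),('footrampR',(350,189),6),('crestR',(346,309),31),('apexL flange',(293,165),60),('wind back edge mid',(319,137),50),('reelmid',(320,162),65)]:
    print(n,todock(ray(w,uv,z)).round(1))
c=-cv2.Rodrigues(w['rvec'])[0].T@w['tvec'];print(todock(c))
im=cv2.resize(w['image'][80:210,260:370,::-1],None,fx=4.5,fy=4.5,interpolation=2);cv2.imwrite('pics/w0c.png',im)
```

```text
lipL [-172.3  -34.9   13. ]
lipR [-172.4   38.1   13. ]
kerbR low outer [57.8 37.5 38. ]
footrampL [-63.4 -28.6   6. ]
footrampR [-65.9  39.    6. ]
crestR [74.3 27.  31. ]
apexL flange [-109.7  -23.9   60. ]
wind back edge mid [-131.9    2.4   50. ]
reelmid [-111.4    0.7   65. ]
[-172.37852712  -30.60720806  364.99249115]
```

View pics/w0c.png

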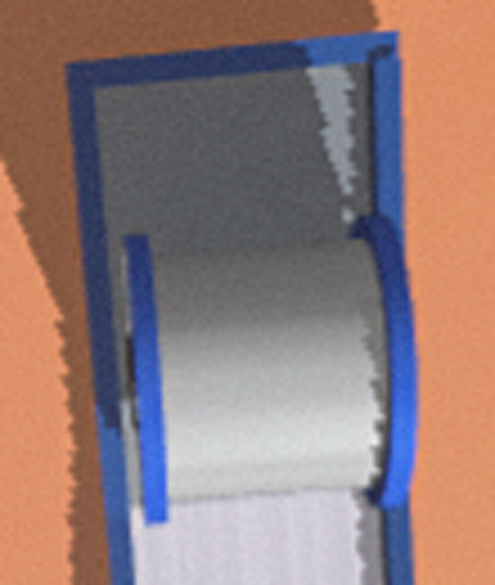

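```bash
sed -i 's/561.2,17.9/561.4,13.9/' h.py; python3 -c "
from h import *
units((-166,0,110))"
```

```text
dock [-96.9 -41.9 222.1] units [0.93 2.8  1.79] turn [-0.06 -0.9  -0.1 ] t 2.15 F [-0.1  4.1  0.7]
```

Emit:
apply_moves(
  commands=[
    [[0.2,0,0.45,0,-0.4,0],[0.2,0,0.45,0,-0.4,0],[0.2,0.4,0.45,0,0,0],[0.2,0.6,0.45,0,0,0],[0.1,0.6,0,0,0,0],[0,0.6,0,0,0,0],[0,0.4,0,0,0,0],[0,0,0,0,0,0]],
  ],
)

```text
clock: 2.82
eef_pos: [602.3, 183.1, 111.9]
tool_rot: [-1.565, 0.011, -0.269]
force: [-0.1, -0.0, -0.5]
width: 0.1
```

```bash
python3 -c "
from h import *
units((-166,0,28))"
```

```text
dock [-174.    -5.5  111.9] units [ 0.16  2.1  -0.21] turn [-0.06 -0.   -0.12] t 2.8167 F [-0.1 -0.  -0.5]
```

Emit:
apply_moves(
  commands=[
    [[0.08,0.2,-0.1,0,0,-0.1],[0.08,0.4,-0.1,0,0,0],[0,0.4,0,0,0,0],[0,0.4,0,0,0,0],[0,0.3,0,0,0,0],[0,0.2,0,0,0,0],[0,0,0,0,0,0]],
  ],
)

```text
clock: 3.4
eef_pos: [607.5, 171.5, 35.8]
tool_rot: [-1.566, 0.0, -0.273]
force: [-0.4, -0.5, 0.3]
width: -0.2
```

```bash
python3 -c "
from h import *
units((-166,0,28));a=snap('top','t1');b=snap('wrist','w1')
cv2.imwrite('pics/m1.png',np.hstack([cv2.resize(a['image'][140:230,170:300,::-1],(520,360)),cv2.resize(b['image'][:,:,::-1],None,fx=.5,fy=.857)]))"
```

```text
dock [-164.2    2.6   35.8] units [-0.07  0.2   0.04] turn [-0.06 -0.06 -0.  ] t 3.4 F [-0.4 -0.5  0.3]
```

View pics/m1.png

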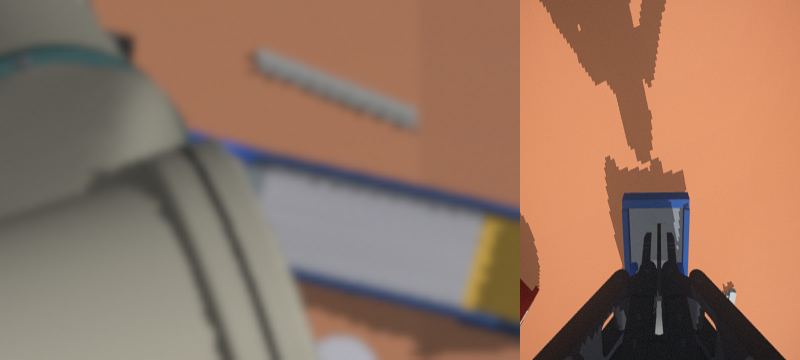

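Emit:
apply_moves(
  commands=[
    [[-0.05,0.12,0,0,-0.06,0],[0,0.06,-0.06,0,0,0],[0,0,-0.08,0,0,0],[0,0,-0.08,0,0,0],[0,0,-0.08,0,0,0],[0,0,-0.08,0,0,0],[0,0,-0.08,0,0,0],[0,0,-0.08,0,0,0]],
  ],
)

```text
clock: 4.17
eef_pos: [602.8, 151.8, 33.4]
tool_rot: [-1.56, -0.007, -0.267]
force: [0.2, 0.9, -0.6]
width: 0.0
```

```bash
python3 -c "
from h import *
units((-150,0,28))"
```

```text
dock [-144.     3.3   33.4] units [-0.08  0.14  0.15] turn [-0.12  0.02  0.08] t 4.1667 F [ 0.2  0.9 -0.6]
```

Emit:
apply_moves(
  commands=[
    [[-0.02,0.05,-0.08,-0.06,0,0.04],[-0.02,0.05,-0.08,-0.06,0,0.04],[-0.02,0.05,-0.08,0,0,0],[-0.02,0.05,-0.08,0,0,0],[0,0.03,-0.08,0,0,0],[0,0,-0.08,0,0,0],[0,0,-0.08,0,0,0],[0,0,-0.08,0,0,0]],
  ],
)

```text
clock: 4.83
eef_pos: [591.8, 125.0, 22.9]
tool_rot: [-1.572, 0.001, -0.267]
force: [-0.2, 0.0, 1.2]
width: 0.3
```

```bash
python3 -c "
from h import *
units((-120,0,28))"
```

```text
dock [-115.2   -0.2   22.9] units [ 0.01 -0.13  0.12] turn [ 0.02  0.02 -0.  ] t 4.8333 F [-0.2  0.   1.2]
```

```bash
python3 -c "
from h import *
a=snap('scene','s1');cv2.imwrite('pics/s1c.png',cv2.resize(a['image'][130:250,220:400,::-1],(780,520),interpolation=2))"
```

```text
(no output)
```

View pics/s1c.png

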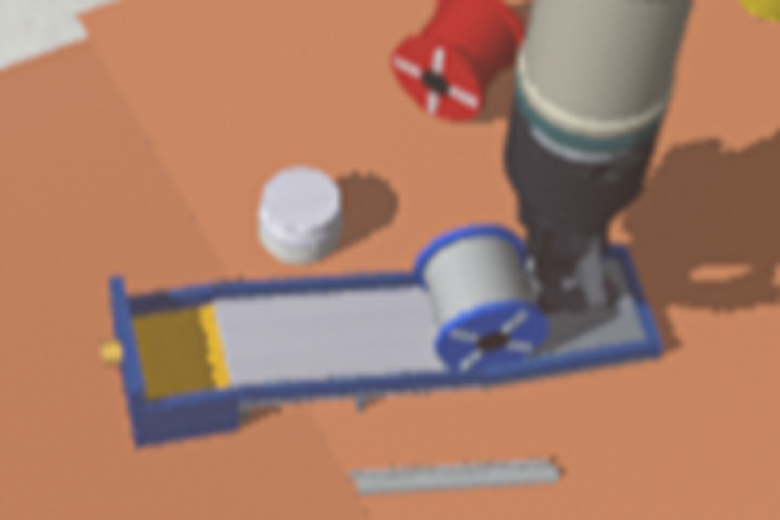

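The reel (hub at crop px (492,341)) sits against the fingertips at the foot of the ramp and has rotated, so it is rolling. I'll push on up at an even pace.

Emit:
apply_moves(
  commands=[
    [[0,-0.03,-0.08,0,0,0],[0,-0.03,-0.08,0,0,0],[0,-0.02,-0.08,0,0,0],[0,-0.02,-0.08,0,0,0],[0,-0.02,-0.08,0,0,0],[0,-0.02,-0.08,0,0,0],[0,-0.02,-0.08,0,0,0],[0,-0.02,-0.08,0,0,0]],
  ],
)

```text
clock: 5.55
eef_pos: [588.0, 110.8, 34.9]
tool_rot: [-1.553, -0.006, -0.261]
force: [-0.3, 4.9, 4.1]
width: -0.0
```

```bash
python3 -c "
from h import *
a=dict(np.load('pics/s1.npz'));print(todock(ray(a,(333.2,208.4),39)))
units((-90,0,29))"
```

```text
[-76.85187076  29.53969559  39.        ]
dock [-1.005e+02 -1.000e-01  3.490e+01] units [-0.    0.14 -0.27] turn [-0.2   0.1   0.06] t 5.55 F [-0.3  4.9  4.1]
```

Emit:
apply_moves(
  commands=[
    [[0,0.05,-0.1,-0.1,0,0],[0,0.04,-0.12,-0.1,0,0],[0,0.03,-0.12,-0.05,0,0],[0,0.02,-0.12,0,0,0],[0,0.01,-0.12,0,0,0],[0,0,-0.12,0,0,0]],
  ],
)

```text
clock: 6.05
eef_pos: [583.1, 86.0, 30.6]
tool_rot: [-1.569, -0.011, -0.257]
force: [0.6, 4.0, 3.6]
width: 0.1
```

```bash
python3 -c "
from h import *
units((-70,0,33))"
```

```text
dock [-75.2   1.7  30.6] units [-0.04 -0.06 -0.13] turn [-0.02  0.14  0.12] t 6.05 F [0.6 4.  3.6]
```

Emit:
apply_moves(
  commands=[
    [[-0.01,-0.02,-0.12,0,0.05,0.05],[-0.01,-0.02,-0.12,0,0.05,0.05],[-0.01,-0.02,-0.12,0,0.04,0.02],[-0.01,-0.02,-0.12,0,0,0],[0,-0.02,-0.12,0,0,0],[0,-0.02,-0.12,0,0,0],[0,-0.02,-0.12,0,0,0],[0,-0.02,-0.12,0,0,0]],
  ],
)

```text
clock: 6.72
eef_pos: [570.8, 44.6, 37.7]
tool_rot: [-1.568, -0.001, -0.272]
force: [1.2, 4.7, 3.5]
width: -0.0
```

```bash
python3 -c "
from h import *
units((-30,0,40))"
```

```text
dock [-32.    0.9  37.7] units [-0.02 -0.06 -0.05] turn [-0.04 -0.04  0.  ] t 6.7167 F [1.2 4.7 3.5]
```

Emit:
apply_moves(
  commands=[
    [[-0.01,-0.02,-0.12,0,0,0],[0,-0.02,-0.12,0,0,0],[0,-0.02,-0.12,0,0,0],[0,-0.02,-0.12,0,0,0],[0,-0.02,-0.12,0,0,0],[0,-0.02,-0.12,0,0,0],[0,-0.02,-0.1,0,0,0],[0,-0.02,-0.1,0,0,0]],
  ],
)

```text
clock: 7.38
eef_pos: [558.8, 5.0, 44.7]
tool_rot: [-1.568, -0.0, -0.272]
force: [1.5, 5.1, 3.4]
width: 0.0
```

```bash
python3 -c "
from h import *
units((25,0,50));snap('scene','s2')"
```

```text
dock [ 9.3 -0.1 44.7] units [ 0.   -0.13 -0.39] turn [-0.02 -0.04  0.  ] t 7.3833 F [1.5 5.1 3.4]
```

Emit:
apply_moves(
  commands=[
    [[0,-0.02,-0.1,0,0,0],[0,-0.02,-0.09,0,0,0],[0,-0.02,-0.09,0,0,0],[0,-0.02,-0.08,0,0,0],[0,-0.01,-0.08,0,0,0],[0,-0.01,-0.08,0,0,0]],
  ],
)

```text
clock: 7.93
eef_pos: [550.2, -20.1, 48.0]
tool_rot: [-1.574, 0.004, -0.274]
force: [-0.4, 0.0, 0.2]
width: -0.1
```

```bash
python3 -c "
from h import *
units((40,0,50))"
```

```text
dock [35.8 -1.8 48. ] units [ 0.04 -0.05 -0.11] turn [ 0.04 -0.06 -0.04] t 7.9333 F [-0.4  0.   0.2]
```

The push force has dropped to zero, so the reel should be over the crest. I'll look.

Emit:
apply_moves(
  commands=[
    [[0,0,0,0,0,0]],
  ],
)

```text
clock: 8.02
eef_pos: [548.7, -22.9, 47.5]
tool_rot: [-1.577, 0.006, -0.276]
force: [0.3, -0.1, -0.8]
width: -0.1
```

```bash
python3 -c "
from h import *
units((30,0,50))
a=snap('scene','s3');cv2.imwrite('pics/s3c.png',cv2.resize(a['image'][150:250,220:370,::-1],(780,520),interpolation=2))"
```

```text
dock [38.8 -2.5 47.5] units [ 0.06 -0.06  0.22] turn [ 0.08 -0.08 -0.08] t 8.0167 F [ 0.3 -0.1 -0.8]
```

View pics/s3c.png

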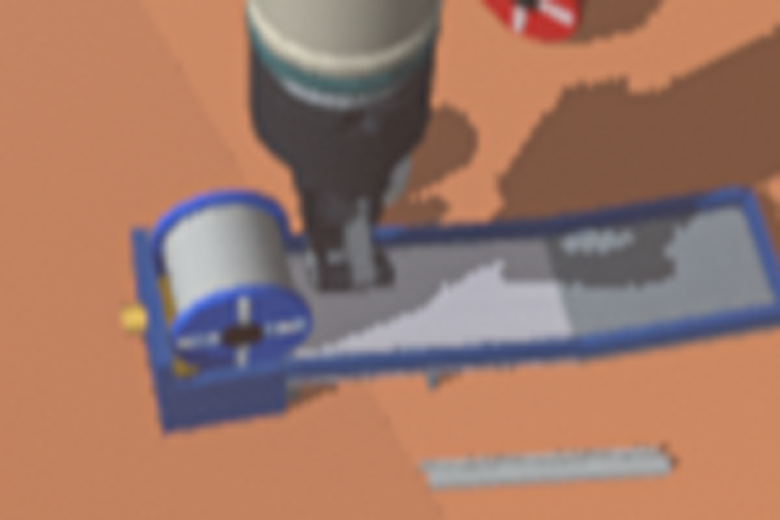

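The reel is in the cradle against the stop, with its hub at crop px (242,334), and there is a gap to the fingers. I'll back off downhill and then lift.

Emit:
apply_moves(
  commands=[
    [[0,-0.1,0.2,0,0,0],[0,-0.1,0.4,0,0,0],[0,-0.2,0.5,0,0,0],[0,-0.6,0.4,0,0,0],[0,-0.8,0.2,0,0,0],[0,-0.8,0,0,0,0],[0,-0.8,0,0,0,0],[0,-0.6,0,0,0,0]],
  ],
)

```text
clock: 8.73
eef_pos: [565.3, 56.4, 208.4]
tool_rot: [-1.58, 0.023, -0.269]
force: [-0.3, 0.1, 0.2]
width: 0.5
```

Emit:
apply_moves(
  commands=[
    [[0,-0.4,0.3,0,0,0],[0,0,0.3,0,0,0],[0,0,0.2,0,0,0],[0,0,0,0,0,0],[0,0,0,0,0,0],[0,0,0,0,0,0]],
  ],
)

```text
clock: 9.23
eef_pos: [576.2, 98.7, 230.6]
tool_rot: [-1.573, 0.016, -0.26]
force: [-0.3, -0.1, -0.4]
width: -0.1
```

```bash
python3 -c "
from h import *
units((0,0,200))
b=dict(np.load('pics/s3.npz'));print(todock(ray(b,(266.1,213.8),59)))
a=snap('scene','s4');cv2.imwrite('pics/s4c.png',cv2.resize(a['image'][150:250,220:370,::-1],(780,520),interpolation=2))"
```

```text
dock [-85.7  -8.3 230.6] units [ 0.2   0.77 -2.14] turn [ 0.02  0.1  -0.18] t 9.2333 F [-0.3 -0.1 -0.4]
[84.81168442 26.45881639 59.        ]
```

View pics/s4c.png

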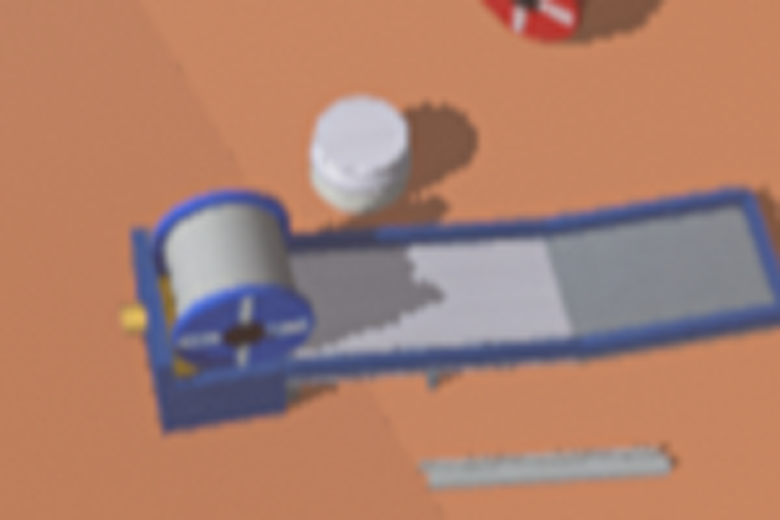

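```bash
python3 -c "
from h import *
print(finish_job())"
```

```text
the job is handed in; nothing more can be done
None
```

The blue reel is in the dispenser's cradle, and I've handed the job in with the hand drawn clear. I pushed it up the ramp with the closed fingertips, staying behind it all the way. The push took about 5 N, which fell to zero as the reel went over the crest.

**Seating:** the last two pictures, before and after drawing the hand back, show the reel at the same spot, at about dock x +85 by my measurement. The nominal seat is +87.5, but my estimates of where the dock lies differed by about 4 mm between cameras. So a gap of a millimetre or two to the stop cannot be ruled out. I did not nudge the reel again.

**Surroundings:** the tin and tweezers look undisturbed. The other bystanders were outside that last close-up, but the hand never came near them at bench height.

**Limits:** the clock stood at about 9.3 s when I handed in, and the highest reading after any move was about 6 N at the tool.

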